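# Key a sharpening platter onto its drive lug and press it home

### The job

The round slotted platter of the bench sharpener is lying loose and slightly tilted on top of its drive lug. With a fingertip turn the platter until the notch in its rim drops over the lug, then push its centre down until it is fully home, flat and level on the drive head. Never lift the platter off its spindle, leave the tools lying about where they are, and finish clear of everything.

Things in the scene. Friction and masses are not known exactly. Their poses are not given: they have to be found in the camera images.
- platter: Loose metal sharpening platter, 0.35 kg: disc 172 mm across, 12 mm thick, on a hub 44 mm across and 34 mm long; the hub's blind 20 mm bore sits on an upright spindle. Origin: on the axis at the hub's lower end, so the disc spans z = 34 to 46 mm. z is its axis (up), x points from the axis to the notch in the rim. It rests on the lug at first and turns easily either way and may coast a little.
- notch (a point): Middle of the platter's only rim notch (17 mm wide, cut 13 mm inwards, right through), 80 mm from the axis, level with the disc's upper face.
- window (a point): Middle of the platter's first through window, 48 mm from the axis, level with the disc's upper face. Three alike lie at 60, 180 and 300 degrees round the platter's z from the notch; each runs from 25 to 70 mm from the axis and 34 degrees to either side of its middle, corners rounded by 8 mm. A closed fingertip 12 mm down in one pushes its end edge sideways and so turns the platter with 1 to 8 N.
- boss_top (a point): Centre of the top of the round boss (44 mm across, 4 mm high) on the platter's middle, 50 mm above the platter's origin: where to push it home.
- drive_head: Fixed drive head: flange 88 mm across, spindle (top 49 mm above the origin), one arm with the upright lug. Origin on the spindle's axis, 68 mm above the bench; x points to the lug. Home: platter's origin 6 mm above this one. Start: 12 to 14 mm, tilted 2 to 3 degrees. Notch over lug: it drops to about 10 mm onto three spring balls round its hub; 5 to 15 N on the boss pushes it past them to stay.
- lug_top (a point): Top of the drive lug (12 mm wide, 29 mm long radially, 75 to 104 mm from the axis, so it sticks out 18 mm past the platter's rim), at 80 mm from the axis and 50 mm above the drive head's origin: 2 mm below the disc's upper face when the platter is home.
- sharpener: Fixed grey housing of the bench sharpener, 234 x 234 mm, tray deck 68 mm high with a 75 mm high rim; origin under its centre on the bench, on the spindle's axis. x points to its back, where a tool-rest bar stands 127 mm from the axis, 142 mm high.
- bevel_chisel: Loose bench chisel with pale handle, 243 mm, lying on the bench. Leave.
- sanding_block: Loose brown sanding block, 63 x 114 mm, 31 mm high, on the bench. Leave.

How it is judged:
By the outcome, as a careful person would: the job done as asked, in the order asked, and still so for the second after the job is handed in, with the robot touching nothing.
It also fails if it takes over 61 s, if anything falls off the work surface, if the arm or the gripper's body presses on something with over 40 N, if the wrist force passes 120 N, or if a joint passes its speed limit or range.

### The arm

A 6-joint arm with a two-finger parallel gripper is mounted at the origin on a cart in front of the work surface, level with it; the furniture and walls round the work are solid. World frame = base frame: x ahead of the robot, y to its left, z up, the work surface at z = 0. Lengths are in m, angles in rad, forces in N, time in s.
With the tool pointing down it reaches from about 0.3 to 0.875 m from the base axis. Payload 4.2 kg.
Tool frame: the origin (TCP) lies between the finger pads; the fingertips stand env.tcp_to_tips ahead of it and the grasp point (between the pads) lies 2 mm behind it (env.tcp_to_tips is the distance from the TCP to the fingertips, in m); z points along the fingers, y is the direction in which the jaws open and shut (so a half turn about z gives the same grasp; the last joint's range is limited). The gripper opens to 85 mm and grips with 20 to 120 N. Pads are 22 mm wide; open, the fingers measure 114 mm over their backs; the gripper's body (76 mm by 85 mm) begins 54 mm behind the grasp point. The pads swing forward as they close: fully open they stand 13 mm farther back than shut.
Start: joints at [1.096, 0.32, 1.565, -0, 1.257, -0.02], TCP at [0.253, 0.517, 0.248] pointing down, gripper open.
Joint ranges: [-3.11, 3.11], [-0.84, 2.01], [0.21, 2.61], [-1.34, 4.49], [0.05, 2.63], [-2.56, 2.56]. Speed limits (rad/s): [2.57, 2.57, 3.14, 3.14, 3.14, 3.14].

### API

Orientations are given as a unit quaternion [w, x, y, z].
In Python, from station import env gives the robot as it stands. The module is installed in compiled form; this text tells all that it offers.
- The arm moves only by the shell command python3 -m handwheel 'ROWS' [FORCE]. ROWS is JSON, a list of rows, each a list of 7 numbers: the shift along the world's x, y, z in m, then the turn, a rotation vector about the world's x, y, z in rad, then the opening, from -1 (shut) to 1 (fully open). In form: [[dx, dy, dz, rx, ry, rz, gripper], ...]. A call has 1 to 12 rows; each row is the pose to reach, as a shift and turn from the pose commanded when the call began; what a row does not reach only later rows make up. A row lasts 1/12 s, in which the tool goes at most 41.7 mm and 7.16 degrees, less where a joint would pass 70% of its speed; a pose out of reach is approached as far as the arm can. A call with a gripper value outside its range is refused whole. The fingers move at their own pace and stop on an object; FORCE is the grip in N (left out, the last holds). Time passes only in rows, so rows that repeat a pose let the fingers close. It gives the time, the measured TCP pose, the force and the opening at its end, in the units of the state.
- env.get_obs(): the state, without advancing time (a new reading comes with each control period).
- env.get_image(name): name is "scene" or "top" or "wrist"; returns the picture (420x560x3 uint8, red, green, blue); there is no depth.
- env.camera_params(name): a dict with "intrinsics" (3x3 intrinsics, pixels), "world_from_camera" (4x4, takes a point from camera to world coordinates); the wrist camera has in their place "hand_eye" (4x4, takes a point from camera to tool coordinates, whose origin is the TCP and whose axes are the flange's). Camera axes: x right, y down, z forward; pixel columns grow to the right and rows downward; lengths in m; the calibration is good to about 2 mm. A picture is of the moment at which its call begins: read the wrist's pose just before it. camera_params takes no time and is no camera call.
- env.job_done(): hands the job in, once; it reports no verdict.
The state is a dict: "t": time; "joint_pos": joint angles; "joint_vel": joint speeds; "joint_torque": joint torques, N m; "eef_pos": TCP position; "ee_rot": TCP orientation; "wrist_force": force on the tool from outside, world axes, zero at the start; "moment": the same for the moment, N m; "gripper_width": finger opening in m.
Only numpy, scipy, OpenCV 4.12 (cv2) and the standard library are available. Lean on these libraries where they do the work, as an engineer would, in place of code of your own. Each camera call takes 0.05 s, during which the arm holds its last target. There are 200 camera calls.

## Working session

There is one attempt and no reset: what is moved stays moved. The work goes in short steps, Python scripts to look and compute and a shell command to move; the robot and the scene stay as the last step left them, time stands still between calls to the robot, and variables do not carry over. Pictures are saved under pics/ and viewed, about 8 in all and at most 12, crops included, and the job is handed in when it is done.

```bash
mkdir -p pics; python3 - <<'E'
from station import env
import cv2,numpy as np
o=env.get_obs();print({k:np.round(v,3) for k,v in o.items()},env.tcp_to_tips)
a=env.get_image("scene");b=env.get_image("top")
cv2.imwrite("pics/scene0.png",a[:,:,::-1]);cv2.imwrite("pics/top0.png",b[:,:,::-1])
for n in("scene","top","wrist"):print(n,{k:np.round(v,4).tolist() for k,v in env.camera_params(n).items()})
E
```

```text
{'t': np.float64(0.0), 'joint_pos': array([ 1.096,  0.32 ,  1.566,  0.   ,  1.257, -0.02 ]), 'joint_vel': array([-0.001, -0.001,  0.   ,  0.   ,  0.   ,  0.001]), 'joint_torque': array([ 1.0000e-03, -4.1552e+01, -2.3416e+01,  0.0000e+00,  8.0000e-03,
       -0.0000e+00]), 'eef_pos': array([0.252, 0.516, 0.247]), 'ee_rot': array([-0.   ,  0.225,  0.974, -0.001]), 'wrist_force': array([-0.124, -0.002,  0.879]), 'moment': array([-0.002, -0.012,  0.025]), 'gripper_width': np.float64(0.086)} 0.017
scene {'intrinsics': [[490.0917, 0.0, 276.4756], [0.0, 490.0917, 206.4433], [0.0, 0.0, 1.0]], 'world_from_camera': [[-0.8137, -0.3022, 0.4966, -0.2086], [-0.5812, 0.4387, -0.6854, 1.194], [-0.0107, -0.8463, -0.5326, 0.8816], [0.0, 0.0, 0.0, 1.0]]}
top {'intrinsics': [[395.4749, 0.0, 280.5415], [0.0, 395.4749, 204.0223], [0.0, 0.0, 1.0]], 'world_from_camera': [[0.0188, -0.9964, 0.0833, 0.4121], [-0.9998, -0.0197, -0.0102, 0.1818], [0.0118, -0.083, -0.9965, 1.2718], [0.0, 0.0, 0.0, 1.0]]}
wrist {'intrinsics': [[353.7988, 0.0, 281.9861], [0.0, 353.7988, 200.2838], [0.0, 0.0, 1.0]], 'hand_eye': [[0.0011, -0.9534, -0.3016, 0.0766], [1.0, 0.0014, -0.0006, -0.0012], [0.001, -0.3016, 0.9534, -0.1249], [0.0, 0.0, 0.0, 1.0]]}
```

View pics/top0.png

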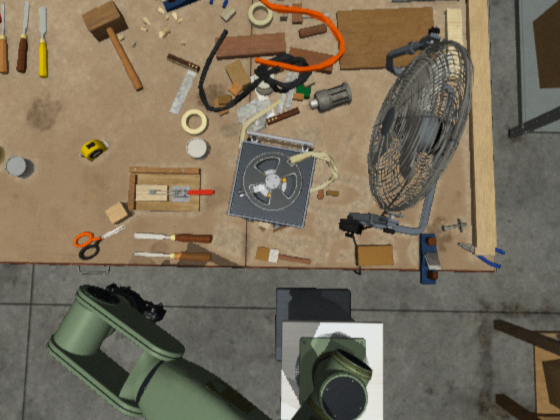

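View pics/scene0.png

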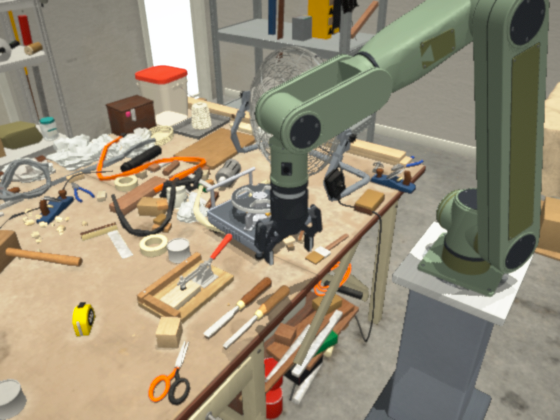

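The top view shows the sharpener near (272,182) with the platter on it. Next I'll enlarge that area and locate it.

```bash
cat > h.py <<'E'
from station import env
import cv2,numpy as np
from scipy.spatial.transform import Rotation as R
def cam(n,o=None):
    p=env.camera_params(n);K=np.array(p["intrinsics"])
    if n=="wrist":
        T=np.eye(4);q=o["ee_rot"];T[:3,:3]=R.from_quat([q[1],q[2],q[3],q[0]]).as_matrix();T[:3,3]=o["eef_pos"]
        return K,T@np.array(p["hand_eye"])
    return K,np.array(p["world_from_camera"])
def onplane(K,T,uv,z):
    uv=np.atleast_2d(np.array(uv,float));d=np.c_[(uv-K[:2,2])/K[0,0],np.ones(len(uv))]@T[:3,:3].T
    return T[:3,3]+d*((z-T[2,3])/d[:,2])[:,None]
def proj(K,T,P):
    c=(np.atleast_2d(P)-T[:3,3])@T[:3,:3];return c[:,:2]/c[:,2:]*K[0,0]+K[:2,2]
def rect(img,K,T,c,half,z,n=560):
    "metric view from above of plane z: x up, y left"
    s=np.linspace(half,-half,n);X,Y=np.meshgrid(s,s,indexing="ij")
    uv=proj(K,T,np.c_[c[0]+X.ravel(),c[1]+Y.ravel(),np.full(n*n,z)]).astype(np.float32).reshape(n,n,2)
    return cv2.remap(img,uv,None,cv2.INTER_CUBIC)
E
python3 - <<'E'
from h import *
img=cv2.imread("pics/top0.png");K,T=cam("top")
print(onplane(K,T,[[272,182]],.125), onplane(K,T,[[244,141],[316,150],[303,228],[228,216]],.075))
cv2.imwrite("pics/top0c.png",cv2.resize(img[125:240,215:355],None,fx=5,fy=5,interpolation=2))
E
```

```text
[[0.57200889 0.19619536 0.125     ]] [[0.70427196 0.2854866  0.075     ]
 [0.68093193 0.06360855 0.075     ]
 [0.44070272 0.10024152 0.075     ]
 [0.47261298 0.3277173  0.075     ]]
```

View pics/top0c.png

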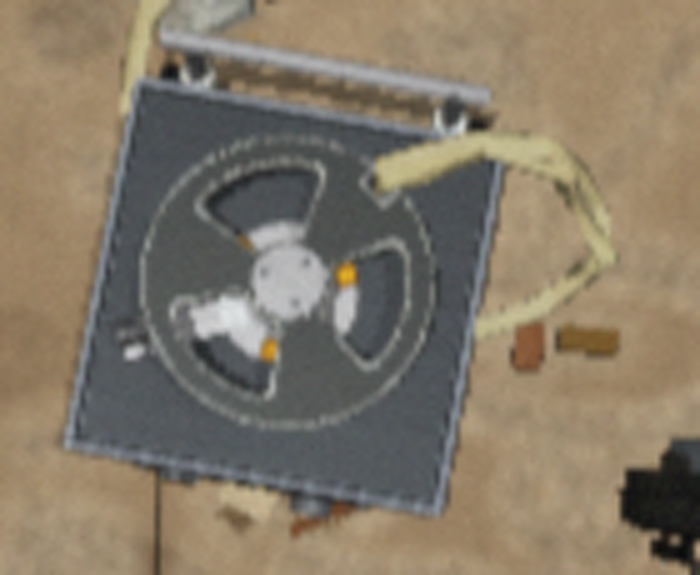

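The crop shows the platter centre at (287,283), notch at about (380,187), lug at about (130,345). So the notch is near −44° and the lug near 111° in world, which means about +155° of turning. Next I'll move above it with the fingers shutting and look from close by.

```bash
python3 -m handwheel '[[0.02,-0.02,0.02,0,0,0,-1],[0.05,-0.05,0.03,0,0,0,-1],[0.08,-0.08,0.04,0,0,0,-1],[0.11,-0.11,0.05,0,0,0,-1],[0.14,-0.14,0.05,0,0,0,-1],[0.17,-0.17,0.05,0,0,0,-1],[0.2,-0.2,0.05,0,0,0,-1],[0.23,-0.23,0.05,0,0,0,-1],[0.26,-0.26,0.05,0,0,0,-1],[0.285,-0.285,0.05,0,0,0,-1],[0.305,-0.305,0.05,0,0,0,-1],[0.32,-0.32,0.05,0,0,0,-1]]' 20; python3 -m handwheel '[[0,0,0,0,0,0,-1],[0,0,0,0,0,0,-1],[0,0,0,0,0,0,-1]]'
python3 - <<'E'
from h import *
o=env.get_obs();img=env.get_image("wrist")[:,:,::-1].copy();cv2.imwrite("pics/w1.png",img)
K,T=cam("wrist",o);np.savez("w1.npz",K=K,T=T)
print(o["eef_pos"],o["ee_rot"],o["wrist_force"],T[:3,3])
r=rect(img,K,T,(.572,.196),.14,.125);cv2.imwrite("pics/w1r.png",r)
E
```

```text
t: 1.1
eef_pos: [0.5745, 0.1937, 0.2976]
ee_rot: [-0.0, 0.227, 0.974, -0.001]
wrist_force: [0.3, 0.3, -1.0]
gripper_width: -0.0001
t: 1.35
eef_pos: [0.5719, 0.197, 0.2979]
ee_rot: [-0.001, 0.225, 0.974, -0.0]
wrist_force: [-0.7, 0.3, -0.4]
gripper_width: -0.0001
[0.57194628 0.19695638 0.29787773] [-7.29339601e-04  2.25406943e-01  9.74264429e-01 -2.49932296e-05] [-0.65700784  0.33660082 -0.35618711] [0.50275451 0.22950892 0.42286796]
```

View pics/w1r.png

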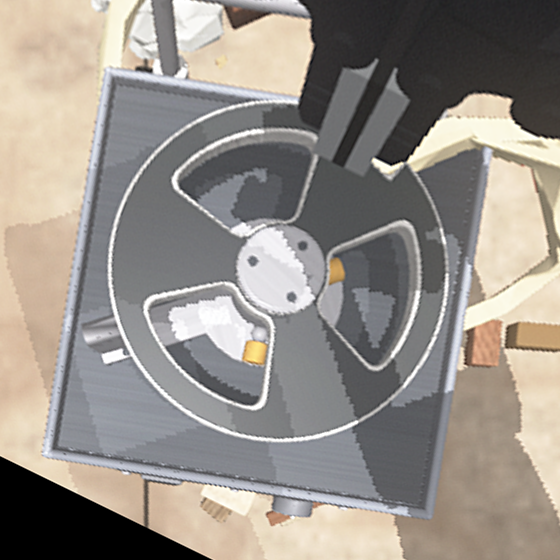

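The rectified view (0.5 mm/px) shows the platter rim circle centred at about (278,269), so (0.577,0.197). The window ends put the notch at about −42°, and the lug at (100,335) is about 110–111°. So I need about +152°. I'll use the window at 17°, centred at about (0.623,0.212).

```bash
python3 -m handwheel '[[0.02,0.007,0,0,0,0,-1],[0.05,0.014,-0.02,0,0,0,-1],[0.05,0.014,-0.05,0,0,0,-1],[0.05,0.014,-0.08,0,0,0,-1],[0.05,0.014,-0.11,0,0,0,-1],[0.05,0.014,-0.13,0,0,0,-1],[0.05,0.014,-0.145,0,0,0,-1],[0.05,0.014,-0.148,0,0,0,-1],[0.05,0.014,-0.151,0,0,0,-1],[0.05,0.014,-0.154,0,0,0,-1],[0.05,0.014,-0.158,0,0,0,-1],[0.05,0.014,-0.158,0,0,0,-1]]'
python3 - <<'E'
from h import *
o=env.get_obs();img=env.get_image("wrist")[:,:,::-1].copy();cv2.imwrite("pics/w2.png",img);print(o["eef_pos"],o["wrist_force"],o["moment"])
E
```

```text
t: 2.4
eef_pos: [0.6226, 0.2109, 0.1407]
ee_rot: [0.0, 0.225, 0.974, 0.0]
wrist_force: [0.6, -0.1, -0.1]
gripper_width: 0.0004
[0.62258685 0.21086283 0.140739  ] [ 0.57565941 -0.10278003 -0.11546265] [ 0.01555268 -0.02426751  0.09120902]
```

View pics/w2.png

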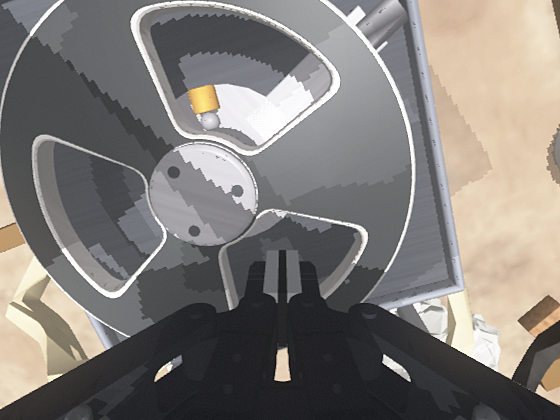

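The wrist view shows the fingertip inside the window at about (285,270), with the boss at (203,193) and no contact force. Now I'll work out the arc shifts.

```bash
python3 - <<'E'
import numpy as np
c=np.array([.576,.197]);r=.048
P=lambda a:c+r*np.array([np.cos(np.radians(a)),np.sin(np.radians(a))])
s=[16.5,64,112,160]
for i,a0 in enumerate(s):
    base=np.array([.622,.211]) if i==0 else P(a0)
    print(a0,[np.round(P(a)-base,4).tolist() for a in (np.arange(1,13)*4+a0 if i else np.linspace(20,64,12))])
E
python3 -m handwheel '[[0,0,-0.003,0,0,0,-1],[0,0,-0.006,0,0,0,-1],[0,0,-0.007,0,0,0,-1]]'
```

```text
16.5 [[-0.0009, 0.0024], [-0.0021, 0.0055], [-0.0036, 0.0085], [-0.0053, 0.0114], [-0.0072, 0.0142], [-0.0092, 0.0169], [-0.0115, 0.0193], [-0.0139, 0.0217], [-0.0164, 0.0238], [-0.0192, 0.0258], [-0.022, 0.0276], [-0.025, 0.0291]]
64 [[-0.0031, 0.0014], [-0.0062, 0.0025], [-0.0094, 0.0034], [-0.0127, 0.0041], [-0.016, 0.0046], [-0.0194, 0.0048], [-0.0227, 0.0048], [-0.0261, 0.0046], [-0.0294, 0.0041], [-0.0327, 0.0034], [-0.0359, 0.0025], [-0.039, 0.0014]]
112 [[-0.0031, -0.0014], [-0.006, -0.0029], [-0.0089, -0.0047], [-0.0116, -0.0067], [-0.0141, -0.0088], [-0.0165, -0.0112], [-0.0188, -0.0137], [-0.0209, -0.0163], [-0.0227, -0.0191], [-0.0244, -0.022], [-0.0259, -0.025], [-0.0271, -0.0281]]
160 [[-0.001, -0.0032], [-0.0018, -0.0064], [-0.0024, -0.0097], [-0.0028, -0.0131], [-0.0029, -0.0164], [-0.0028, -0.0198], [-0.0024, -0.0231], [-0.0018, -0.0264], [-0.001, -0.0296], [0.0, -0.0328], [0.0013, -0.0359], [0.0027, -0.039]]
t: 2.7
eef_pos: [0.6224, 0.2104, 0.1331]
ee_rot: [-0.0, 0.226, 0.974, -0.0]
wrist_force: [0.3, -0.0, 0.3]
gripper_width: -0.0001
```

```bash
python3 -m handwheel '[[-0.001,0.0025,0,0,0,0,-1],[-0.002,0.0055,0,0,0,0,-1],[-0.0035,0.0085,0,0,0,0,-1],[-0.0055,0.0115,0,0,0,0,-1],[-0.007,0.014,0,0,0,0,-1],[-0.009,0.017,0,0,0,0,-1],[-0.0115,0.0195,0,0,0,0,-1],[-0.014,0.0215,0,0,0,0,-1],[-0.0165,0.024,0,0,0,0,-1],[-0.019,0.026,0,0,0,0,-1],[-0.022,0.0275,0,0,0,0,-1],[-0.025,0.029,0,0,0,0,-1]]'
python3 -m handwheel '[[-0.003,0.0015,0,0,0,0,-1],[-0.006,0.0025,0,0,0,0,-1],[-0.0095,0.0035,0,0,0,0,-1],[-0.0125,0.004,0,0,0,0,-1],[-0.016,0.0045,0,0,0,0,-1],[-0.0195,0.005,0,0,0,0,-1],[-0.0225,0.005,0,0,0,0,-1],[-0.026,0.0045,0,0,0,0,-1],[-0.0295,0.004,0,0,0,0,-1],[-0.0325,0.0035,0,0,0,0,-1],[-0.036,0.0025,0,0,0,0,-1],[-0.039,0.0015,0,0,0,0,-1]]'
python3 - <<'E'
from h import *
o=env.get_obs();img=env.get_image("wrist")[:,:,::-1].copy();K,T=cam("wrist",o)
r=rect(img,K,T,(.577,.197),.14,.125);cv2.imwrite("pics/w3r.png",r);print(T[:3,3])
E
```

```text
t: 3.7
eef_pos: [0.5974, 0.2399, 0.1335]
ee_rot: [0.0, 0.225, 0.974, 0.0]
wrist_force: [1.5, -1.2, 0.5]
gripper_width: -0.0003
t: 4.7
eef_pos: [0.5582, 0.2411, 0.1334]
ee_rot: [-0.0, 0.225, 0.974, 0.0]
wrist_force: [2.2, 0.8, -0.6]
gripper_width: -0.0
[0.48882354 0.27366016 0.25827059]
```

View pics/w3r.png

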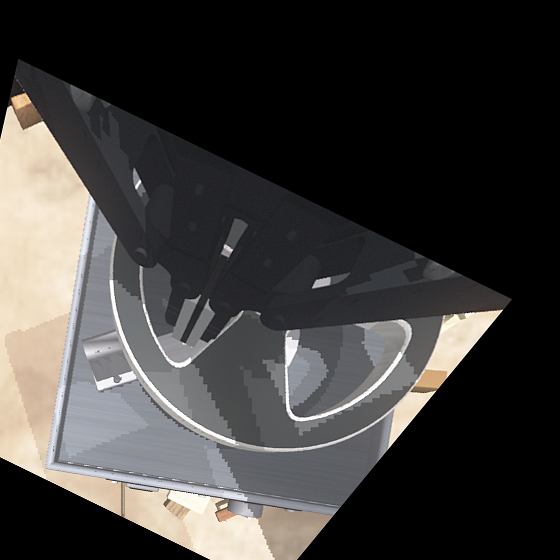

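The finger is pushing the leading window edge, near (180,365). The next window's edge at (288,380) puts the notch at about +40°. The lug strip at (105,352) is about 111–112°, so about 70° remain. I'll continue at the same rate, then slow down.

```bash
python3 -m handwheel '[[-0.003,-0.0015,0,0,0,0,-1],[-0.006,-0.003,0,0,0,0,-1],[-0.009,-0.0045,0,0,0,0,-1],[-0.0115,-0.0065,0,0,0,0,-1],[-0.014,-0.009,0,0,0,0,-1],[-0.0165,-0.011,0,0,0,0,-1],[-0.019,-0.0135,0,0,0,0,-1],[-0.021,-0.0165,0,0,0,0,-1],[-0.0225,-0.019,0,0,0,0,-1],[-0.0245,-0.022,0,0,0,0,-1],[-0.026,-0.025,0,0,0,0,-1],[-0.027,-0.028,0,0,0,0,-1]]'
python3 -m handwheel '[[-0.0005,-0.0015,0,0,0,0,-1],[-0.001,-0.003,0,0,0,0,-1],[-0.0015,-0.0045,0,0,0,0,-1],[-0.002,-0.006,0,0,0,0,-1],[-0.0025,-0.0075,0,0,0,0,-1],[-0.0025,-0.009,0,0,0,0,-1]]'
python3 - <<'E'
from h import *
o=env.get_obs();img=env.get_image("wrist")[:,:,::-1].copy();K,T=cam("wrist",o)
r=rect(img,K,T,(.577,.197),.14,.125);cv2.imwrite("pics/w4r.png",r);print(T[:3,3])
E
```

```text
t: 5.75
eef_pos: [0.5313, 0.2129, 0.1334]
ee_rot: [-0.0, 0.225, 0.974, 0.0]
wrist_force: [0.4, 2.4, -0.2]
gripper_width: 0.0
t: 6.25
eef_pos: [0.5289, 0.2039, 0.1333]
ee_rot: [-0.0, 0.225, 0.974, -0.0]
wrist_force: [0.5, 1.4, -0.4]
gripper_width: -0.0002
[0.45953898 0.23652497 0.25817512]
```

View pics/w4r.png

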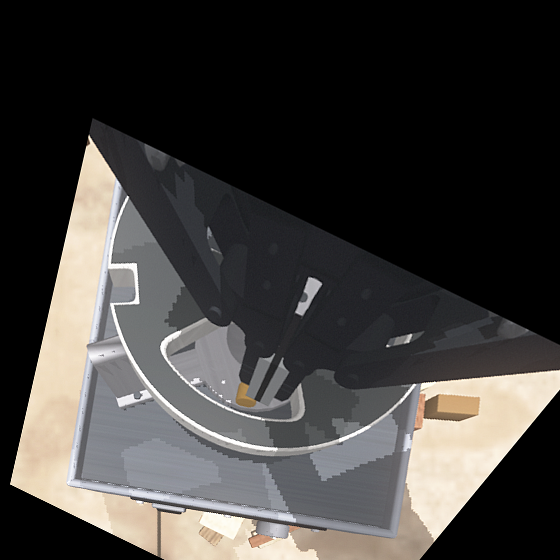

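The notch is now visible at (123,283), about 90°. The lug at (105,357) is about 112°, so about 21° remain. I'll go slower from here.

```bash
python3 -m handwheel '[[0,-0.001,0,0,0,0,-1],[0,-0.002,0,0,0,0,-1],[-0.0005,-0.003,0,0,0,0,-1],[-0.0005,-0.004,0,0,0,0,-1],[-0.0005,-0.005,0,0,0,0,-1],[-0.0005,-0.006,0,0,0,0,-1],[-0.0005,-0.007,0,0,0,0,-1],[-0.0005,-0.008,0,0,0,0,-1],[-0.0005,-0.009,0,0,0,0,-1],[-0.0005,-0.01,0,0,0,0,-1],[0,-0.011,0,0,0,0,-1],[0,-0.012,0,0,0,0,-1]]'
python3 -m handwheel '[[0,-0.0005,0,0,0,0,-1],[0,-0.001,0,0,0,0,-1],[0,-0.0015,0,0,0,0,-1],[0,-0.002,0,0,0,0,-1],[0,-0.0025,0,0,0,0,-1],[0,-0.003,0,0,0,0,-1],[0.0005,-0.003,0,0,0,0,-1]]'
python3 - <<'E'
from h import *
o=env.get_obs();img=env.get_image("wrist")[:,:,::-1].copy();K,T=cam("wrist",o)
r=rect(img,K,T,(.577,.197),.14,.125);cv2.imwrite("pics/w5r.png",r[200:500,50:350].repeat(2,0).repeat(2,1));print(T[:3,3])
E
```

```text
t: 7.3
eef_pos: [0.529, 0.1921, 0.1332]
ee_rot: [-0.0, 0.226, 0.974, 0.0]
wrist_force: [-1.1, 0.9, 0.2]
gripper_width: -0.0
t: 7.88
eef_pos: [0.5294, 0.1894, 0.1334]
ee_rot: [-0.0, 0.226, 0.974, 0.0]
wrist_force: [-2.0, 3.6, 0.2]
gripper_width: 0.0002
[0.46007144 0.22192195 0.25833958]
```

View pics/w5r.png

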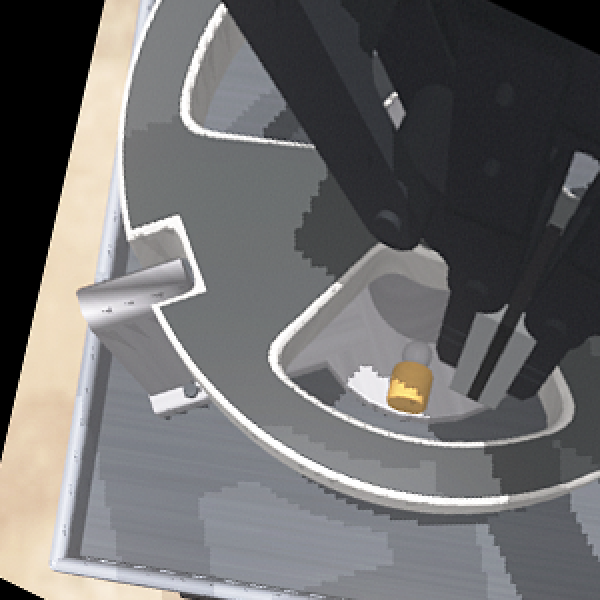

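The lug is now showing in the lower part of the notch, with its top at (165,280) and a gap at the trailing side (155,228). It needs a few more millimetres.

```bash
python3 -m handwheel '[[0,-0.0005,0,0,0,0,-1],[0,-0.001,0,0,0,0,-1],[0,-0.0015,0,0,0,0,-1],[0.0005,-0.002,0,0,0,0,-1],[0.0005,-0.0025,0,0,0,0,-1],[0.0005,-0.0025,0,0,0,0,-1]]'
python3 - <<'E'
from h import *
o=env.get_obs();img=env.get_image("wrist")[:,:,::-1].copy();K,T=cam("wrist",o);print(o["eef_pos"],o["wrist_force"],o["moment"])
r=rect(img,K,T,(.577,.197),.14,.125);cv2.imwrite("pics/w6r.png",r[200:500,50:350].repeat(2,0).repeat(2,1));print(T[:3,3])
E
```

```text
t: 8.43
eef_pos: [0.5299, 0.1882, 0.1336]
ee_rot: [-0.0, 0.226, 0.974, 0.002]
wrist_force: [-1.5, 9.2, 0.4]
gripper_width: 0.0004
[0.52994807 0.18818673 0.13356023] [-1.45886004  9.22412613  0.43927491] [1.49357616 0.29659036 0.04410511]
[0.46060729 0.22040855 0.25855598]
```

View pics/w6r.png

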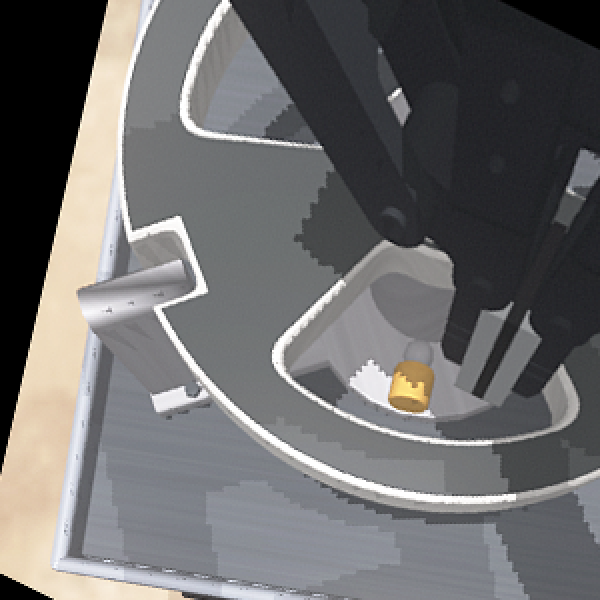

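The platter didn't move and the push force rose to 9 N, so the notch is over the lug and held. I'll back off, rise, and go over the boss, stopping just above it.

```bash
python3 -m handwheel '[[0,0.003,0,0,0,0,-1],[0,0.006,0,0,0,0,-1],[0,0.006,0.01,0,0,0,-1],[0,0.006,0.025,0,0,0,-1],[0,0.006,0.035,0,0,0,-1],[0.015,0.008,0.035,0,0,0,-1],[0.03,0.01,0.035,0,0,0,-1],[0.0465,0.01,0.035,0,0,0,-1],[0.0465,0.01,0.03,0,0,0,-1],[0.0465,0.01,0.022,0,0,0,-1],[0.0465,0.01,0.016,0,0,0,-1],[0.0465,0.01,0.016,0,0,0,-1]]'
python3 - <<'E'
from h import *
o=env.get_obs();img=env.get_image("wrist")[:,:,::-1].copy();K,T=cam("wrist",o);print(o["eef_pos"],o["wrist_force"],o["moment"])
r=rect(img,K,T,(.577,.197),.14,.125);cv2.imwrite("pics/w7r.png",r[180:460,50:470].repeat(1,0));print(T[:3,3])
E
```

```text
t: 9.48
eef_pos: [0.5746, 0.196, 0.1474]
ee_rot: [-0.002, 0.225, 0.974, -0.001]
wrist_force: [-0.3, -0.5, 0.0]
gripper_width: 0.0001
[0.57460295 0.1959556  0.14737487] [-0.25846929 -0.50381683  0.01674181] [ 0.03371741 -0.00811589  0.02717423]
[0.50578216 0.22872756 0.27250917]
```

View pics/w7r.png

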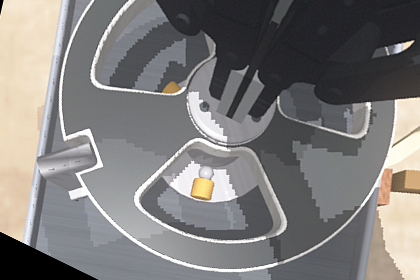

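The tips stand at about (232,112), over the boss, which spans columns 188–275 with its middle near (231,103). I'll press down gently.

```bash
python3 -m handwheel '[[0.001,0.001,-0.001,0,0,0,-1],[0.001,0.001,-0.002,0,0,0,-1],[0.001,0.001,-0.003,0,0,0,-1],[0.001,0.001,-0.0035,0,0,0,-1],[0.001,0.001,-0.004,0,0,0,-1],[0.001,0.001,-0.004,0,0,0,-1]]'
python3 -m handwheel '[[0,0,-0.0005,0,0,0,-1],[0,0,-0.001,0,0,0,-1],[0,0,-0.0015,0,0,0,-1],[0,0,-0.0015,0,0,0,-1]]'
```

```text
t: 10.03
eef_pos: [0.5778, 0.1978, 0.146]
ee_rot: [0.0, 0.225, 0.974, 0.0]
wrist_force: [-1.0, 0.6, 3.7]
gripper_width: -0.0003
t: 10.37
eef_pos: [0.5778, 0.1979, 0.1441]
ee_rot: [0.0, 0.225, 0.974, 0.0]
wrist_force: [-0.2, 0.4, 2.5]
gripper_width: -0.0003
```

```bash
python3 -m handwheel '[[0,0,-0.0005,0,0,0,-1],[0,0,-0.001,0,0,0,-1],[0,0,-0.0015,0,0,0,-1],[0,0,-0.002,0,0,0,-1],[0,0,-0.002,0,0,0,-1]]'
python3 -m handwheel '[[0,0,-0.0005,0,0,0,-1],[0,0,-0.001,0,0,0,-1],[0,0,-0.001,0,0,0,-1]]'
```

```text
t: 10.78
eef_pos: [0.5773, 0.1973, 0.1413]
ee_rot: [-0.0, 0.225, 0.974, -0.0]
wrist_force: [-0.1, -0.9, 0.1]
gripper_width: 0.0
t: 11.03
eef_pos: [0.5774, 0.1975, 0.1411]
ee_rot: [-0.0, 0.225, 0.974, -0.0]
wrist_force: [-0.7, -0.4, 3.2]
gripper_width: 0.0001
```

```bash
python3 -m handwheel '[[0,0,-0.0005,0,0,0,-1],[0,0,-0.001,0,0,0,-1],[0,0,-0.0015,0,0,0,-1],[0,0,-0.0015,0,0,0,-1]]'
python3 -m handwheel '[[0,0,-0.0005,0,0,0,-1],[0,0,-0.001,0,0,0,-1],[0,0,-0.0015,0,0,0,-1],[0,0,-0.0015,0,0,0,-1]]'
```

```text
t: 11.37
eef_pos: [0.5775, 0.1975, 0.141]
ee_rot: [0.0, 0.225, 0.974, 0.0]
wrist_force: [-4.0, -0.7, 11.2]
gripper_width: 0.0003
t: 11.7
eef_pos: [0.5776, 0.1976, 0.141]
ee_rot: [0.001, 0.225, 0.974, 0.001]
wrist_force: [-4.9, -1.9, 17.8]
gripper_width: -0.0001
```

The platter is stiff at z=0.141, exactly the home height, with 18 N on it and no more give. I'll retreat straight up, then back, and check.

```bash
python3 -m handwheel '[[0,0,0.005,0,0,0,-1],[0,0,0.015,0,0,0,-1],[0,0,0.035,0,0,0,-1],[0,0,0.06,0,0,0,-1],[0,0,0.09,0,0,0,-1],[0,0,0.12,0,0,0,-1],[-0.02,0.02,0.15,0,0,0,-1],[-0.045,0.045,0.16,0,0,0,-1],[-0.07,0.07,0.16,0,0,0,-1],[-0.09,0.09,0.16,0,0,0,-1],[-0.1,0.1,0.16,0,0,0,-1],[-0.1,0.1,0.16,0,0,0,-1]]'
python3 -m handwheel '[[-0.025,0.025,0,0,0,0,-1],[-0.05,0.05,0,0,0,0,-1],[-0.075,0.075,0,0,0,0,-1],[-0.1,0.1,0,0,0,0,-1],[-0.12,0.12,0,0,0,0,-1],[-0.12,0.12,0,0,0,0,-1],[-0.12,0.12,0,0,0,0,-1]]'
python3 - <<'E'
from h import *
o=env.get_obs();print(o["eef_pos"],o["wrist_force"])
t=env.get_image("top")[:,:,::-1].copy();s=env.get_image("scene")[:,:,::-1].copy()
K,T=cam("scene");u=proj(K,T,[[.577,.197,.12]])[0].astype(int);print(u)
a=cv2.resize(t[125:240,215:355],(488,400),interpolation=2)
b=cv2.resize(s[u[1]-45:u[1]+45,u[0]-55:u[0]+55],(489,400),interpolation=2)
cv2.imwrite("pics/end.png",cv2.resize(np.hstack([a,b]),(780,320)))
E
```

```text
t: 12.7
eef_pos: [0.4758, 0.2993, 0.2981]
ee_rot: [-0.0, 0.224, 0.975, 0.0]
wrist_force: [0.4, -1.1, 0.4]
gripper_width: 0.0002
t: 13.28
eef_pos: [0.3578, 0.4179, 0.2975]
ee_rot: [0.0, 0.225, 0.974, -0.0]
wrist_force: [0.4, 0.1, -0.3]
gripper_width: -0.0001
[0.3578422  0.41788019 0.29746956] [ 0.41440792  0.08310561 -0.34809532]
[259 196]
```

View pics/end.png

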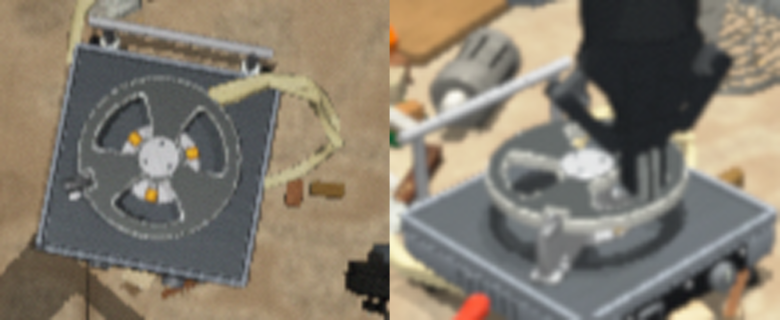

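The top crop shows the notch over the lug at (85,188) and the platter centred. In the scene crop the lug stands in the notch at (550,225) and the platter looks level. The gripper only overlaps it in view, 0.3 m away.

```bash
python3 -c "
from station import env
print(env.job_done())"
```

```text
the job is handed in; nothing more can be done
None
```

I turned the platter about 152° counter-clockwise with the closed fingertips in one window, until its notch dropped over the lug. I then pushed the boss down until the platter was home, backed well clear and handed the job in after about 13 s of robot time.

- **Notch over lug:** at the end of the turn the platter stopped against the lug. The side force rose to 9 N and the platter no longer moved.
- **Fully home:** the boss went down about 5 mm and passed the spring balls. The tool then stopped firmly at z = 0.141 under 18 N, which matches the calculated home height of the boss (0.124 m at the fingertips).
- **Level and clear:** the last top and scene pictures show the lug in the notch and the platter apparently level. The gripper was about 0.3 m away with no contact force.

I judged level by eye and by the home height, not by measuring the tilt. I never touched the loose tools, but I did not compare their positions before and after. No check failed. The platter centre came out 5 mm apart in the top and wrist cameras; I used about the wrist value, and the turn and push worked with it.

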